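Make up two board kits on the electronics bench

TASK

Make up the two board kits from the stock on the mat, one kind of part to a pocket, either pocket. The tray holding the long board gets the transformer and the large capacitor; the tray holding the short board gets the heat sink in one pocket and the two angle brackets in the other, laid foot on foot head to tail, so that their upright legs stand at opposite ends and the pile lies level. Set everything down upright and flat on the pocket floor, drop nothing, and leave the small capacitor where it is.

Things in the scene. Friction and masses are not known exactly. Their poses are not given: they have to be found in the camera images.
- transformer_center (a point): Transformer standing upright, 0.22 kg: grey laminated steel core 48 (x) x 18 (y) x 40 mm high, through a yellow-taped winding on a black bobbin 33 (x) x 38 mm (y), from 5 to 35 mm above the underside. Point: its centre, 20 mm above the underside; z up. Easily gripped on the bobbin, 38 mm across y.
- cap_large_center (a point): The large electrolytic capacitor: upright black can with a silver top and a pale stripe, 35 mm diameter, 42 mm high, 60 g. This point is its centre, 21 mm above its underside; z up.
- heatsink_center (a point): Bare aluminium heat sink, 50 mm (x) by 40 mm (y), 36 mm high: 6 mm base below, seven fins standing up that run along x; 0.1 kg. This point is its centre, 18 mm above its underside; z up. Easily gripped on the two outer fins, 40 mm across y.
- bracket_a_leg (a point): One of two like steel L brackets, 100 g, standing on its foot. Foot 50 long, 30 wide, 5 mm thick; upright leg at one end, 40 high (foot included), 30 wide, 5 mm thick. Point: middle of the leg, 20 mm above the underside. z up, x from the leg along the foot (foot spans x -2.5 to +47.5 mm), y along the width. Grip the leg's two edges, 30 mm apart in y.
- bracket_b_leg (a point): One of two like steel L brackets, 100 g, standing on its foot. Foot 50 long, 30 wide, 5 mm thick; upright leg at one end, 40 high (foot included), 30 wide, 5 mm thick. Point: middle of the leg, 20 mm above the underside. z up, x from the leg along the foot (foot spans x -2.5 to +47.5 mm), y along the width. Grip the leg's two edges, 30 mm apart in y.
- tray_long: Dark grey kit tray, fixed, 138 (x) x 199 (y) x 12 mm high, floor and walls 3 mm thick. Origin: centre of underside, z up, -x side towards the robot. Two equal pockets on the -x side, 85 (x) x 95 (y) mm inside, centres x -23.5, y +49 and -49 mm, floor at z 3 mm. Beyond (x +44 mm) lies one long green board, 182 mm: the kit of transformer and large capacitor.
- tray_short: Dark grey kit tray, fixed, 138 (x) x 199 (y) x 12 mm high, floor and walls 3 mm thick. Origin: centre of underside, z up, -x side towards the robot. Two equal pockets on the -x side, 85 (x) x 95 (y) mm inside, centres x -23.5, y +49 and -49 mm, floor at z 3 mm. Beyond (x +44 mm) lies one short green board, 78 mm: the kit of heat sink and brackets (leg middles about 55 mm apart in the pile).
- cap_small_center (a point): The small electrolytic capacitor, which belongs to neither kit: upright black can with a silver top, 22 mm diameter, 28 mm high, loose, 18 g. This point is its centre, 14 mm above its underside; z up. It stands among the stock and must stay there.
There are look-alikes about, which are no part of the job. Leave any blue look-alike of the tray_short alone. Leave any orange look-alike of the part that bears bracket_b_leg alone.

How it is judged:
At the end, for the whole second after the job is handed in: Each part in its kit's tray, one kind to a pocket, on the floor within 3 mm, upright within 0.1 rad, at rest; brackets foot on foot, legs at opposite ends 45-64 mm apart, sideways within 10 mm, parallel within 0.2 rad; small capacitor within 20 mm of its place (((x of transformer_center in the frame of tray_long between -0.0495 and 0.0025 m and y of transformer_center in the frame of tray_long between 0.018 and 0.08 m and x of cap_large_center in the frame of tray_long between -0.0515 and 0.0045 m and y of cap_large_center in the frame of tray_long between -0.082 and -0.016 m) or (x of transformer_center in the frame of tray_long between -0.0495 and 0.0025 m and y of transformer_center in the frame of tray_long between -0.08 and -0.018 m and x of cap_large_center in the frame of tray_long between -0.0515 and 0.0045 m and y of cap_large_center in the frame of tray_long between 0.016 and 0.082 m)) and ((x of heatsink_center in the frame of tray_short between -0.0485 and 0.0015 m and y of heatsink_center in the frame of tray_short between -0.079 and -0.019 m and x of bracket_a_leg in the frame of tray_short between -0.066 and 0.019 m and y of bracket_a_leg in the frame of tray_short between 0.0015 and 0.0965 m and x of bracket_b_leg in the frame of tray_short between -0.066 and 0.019 m and y of bracket_b_leg in the frame of tray_short between 0.0015 and 0.0965 m) or (x of heatsink_center in the frame of tray_short between -0.0485 and 0.0015 m and y of heatsink_center in the frame of tray_short between 0.019 and 0.079 m and x of bracket_a_leg in the frame of tray_short between -0.066 and 0.019 m and y of bracket_a_leg in the frame of tray_short between -0.0965 and -0.0015 m and x of bracket_b_leg in the frame of tray_short between -0.066 and 0.019 m and y of bracket_b_leg in the frame of tray_short between -0.0965 and -0.0015 m)) and ((z of bracket_a_leg in the frame of tray_short between 0.02 and 0.026 m and angle between each of bracket_a_leg, bracket_b_leg's own z axis and vertical below 0.1 rad and z of bracket_b_leg in the frame of bracket_a_leg between 0.0025 and 0.0075 m and x of bracket_b_leg in the frame of bracket_a_leg between 0.045 and 0.064 m and y of bracket_b_leg in the frame of bracket_a_leg between -0.01 and 0.01 m and angle between the x axis of bracket_b_leg and the x axis of bracket_a_leg, either way round below 0.2 rad) or (z of bracket_b_leg in the frame of tray_short between 0.02 and 0.026 m and angle between each of bracket_b_leg, bracket_a_leg's own z axis and vertical below 0.1 rad and z of bracket_a_leg in the frame of bracket_b_leg between 0.0025 and 0.0075 m and x of bracket_a_leg in the frame of bracket_b_leg between 0.045 and 0.064 m and y of bracket_a_leg in the frame of bracket_b_leg between -0.01 and 0.01 m and angle between the x axis of bracket_a_leg and the x axis of bracket_b_leg, either way round below 0.2 rad)) and z of transformer_center in the frame of tray_long between 0.02 and 0.026 m and angle between each of transformer_center, cap_large_center, heatsink_center's own z axis and vertical below 0.1 rad and z of cap_large_center in the frame of tray_long between 0.021 and 0.027 m and z of heatsink_center in the frame of tray_short between 0.018 and 0.024 m and linear speed of each of transformer, cap_large, heatsink, bracket_a, bracket_b below 0.01 m/s and distance of cap_small_center from where it was at the start of the episode below 0.02 m); the robot touches nothing.
It fails at once if a part of the kits is dropped (falls free by more than about 3 cm) ((linear speed of transformer above 0.75 m/s and contact force between the fingers and transformer below 0.05 N) or (linear speed of cap_large above 0.75 m/s and contact force between the fingers and cap_large below 0.05 N) or (linear speed of heatsink above 0.75 m/s and contact force between the fingers and heatsink below 0.05 N) or (linear speed of bracket_a above 0.75 m/s and contact force between the fingers and bracket_a below 0.05 N) or (linear speed of bracket_b above 0.75 m/s and contact force between the fingers and bracket_b below 0.05 N)).
It fails at once if the small capacitor is moved or knocked over (distance of cap_small_center from where it was at the start of the episode above 0.02 m or angle between cap_small_center's own z axis and vertical above 0.5 rad).
It also fails if it takes over 134 s, if anything falls off the work surface, if the arm or the gripper's body presses on something with over 40 N, if the wrist force passes 120 N, or if a joint passes its speed limit or range.

ROBOT

A 7-joint arm with a two-finger parallel gripper is mounted at the origin on the work surface. World frame = base frame: x ahead of the robot, y to its left, z up, the work surface at z = 0. Lengths are in m, angles in rad, forces in N, time in s.
With the tool pointing down it reaches from about 0.425 to 0.925 m from the base axis. Payload 6.8 kg.
Tool frame: the origin (TCP) lies midway between the tips of the shut fingers; the grasp point (between the pads) lies 19 mm behind it; z points along the fingers, y is the line along which they close (so a half turn about z gives the same grasp; the last joint's range is limited). The gripper opens to 85 mm and grips with 20 to 120 N. Pads are 22 mm wide; open, the fingers measure 114 mm over their backs; the gripper's body (76 mm by 85 mm) begins 54 mm behind the grasp point. The pads swing forward as they close: fully open they stand 13 mm farther back than shut.
Start: joints at [1.072, 0.477, 0.022, 1.555, -0.011, 1.109, -0.083], TCP at [0.257, -0.624, 0.231] pointing down, gripper open.
Joint ranges: [-2.96, 2.96], [-0.34, 2.1], [-1.41, 1.46], [0.24, 2.44], [-1.37, 4.51], [0.17, 1.92], [-2.96, 2.96]. Speed limits (rad/s): [2.39, 2.39, 3.14, 3.14, 3.14, 3.14, 3.14].

INTERFACE

Orientations are given as a rotation vector (axis times angle).
In Python, from bench import monitor, optics, sign_off gives the robot as it stands.
- The arm moves only by the tool send_rows, never from a script. Its argument "rows" is a list of rows, each a list of 6 numbers: the shift along the tool's x, y, z in cm, then the turn, a rotation vector about the tool's x, y, z in degrees. A call has 1 to 8 rows; each row shifts and turns the commanded pose from where the row before left it, along the tool's axes as they then stand; what a row does not reach is not made up. A row lasts 1/12 s, in which the tool goes at most 41.7 mm and 7.16 degrees, less where a joint would pass 70% of its speed; a pose out of reach is approached as far as the arm can. A call is refused whole if a number of a shift passes 4.17 or a number of a turn 7.16, either way. A call with a gripper value outside its range is refused whole. "hand" is the finger opening in cm, from 0 to 8.54, set as the call begins (left out, the last holds). The fingers move at their own pace and stop on an object; "force" is the grip in N (left out, the last holds). Time passes only in rows, so rows that do not move let the fingers close. It gives the time, the measured TCP pose, the force, the opening and the grip force at its end, in the units of the state.
- monitor.get_state(): the state, without advancing time (a new reading comes with each control period).
- optics.snapshot(name): name is "scene" or "top"; returns (picture, depth): 400x640x3 uint8, red, green, blue; 400x640 float32, m along the optical axis (not along the pixel's ray), 0 where there is no reading.
- optics.calibration(name): a dict with "fx", "fy", "cx", "cy" (pixels), "xyz" and "attitude" of the camera in the world. Camera axes: x right, y up, looking along -z (the intrinsics and any distortion apply to the point x, -y, -z); pixel columns grow to the right and rows downward; lengths in m; the calibration is good to about 2 mm. A picture is of the moment at which its call begins. calibration takes no time and is no camera call.
- sign_off(): hands the job in; it is judged then, once.
The state is a dict: "time_s": time; "joints": joint angles; "qd": joint speeds; "effort": joint torques, N m; "tcp_pos": TCP position; "tcp_rot": TCP orientation; "wrist_force": force on the tool from outside, world axes, zero at the start; "ft_torque": the same for the moment, N m; "finger_gap": finger opening in m; "finger_force": force on a finger pad.
Only numpy, scipy, OpenCV 4.12 (cv2) and the standard library are available. Lean on these libraries where they do the work, as an engineer would, in place of code of your own. Each camera call takes 0.05 s, during which the arm holds its last target. There are 200 camera calls.

## Working session

There is one attempt and no reset: what is moved stays moved. The work goes in short steps, Python scripts to look and compute and a tool call to move; the robot and the scene stay as the last step left them, time stands still between calls to the robot, and variables do not carry over. Pictures are saved under pics/ and viewed, at most 14 in all, crops included, and the job is handed in when it is done.

Besides the shell and the picture viewer there is one more tool, called after ">>>" as a command line: name --pt "numbers of a row" for each row, then --argument value for the rest. send_rows: Moves the arm, as the interface text tells. Its arguments: {"type":"object","properties":{"rows":{"type":"array"},"hand":{"type":"number"},"force":{"type":"number"}},"required":["rows"]}

```bash
mkdir -p pics; ls; cat > h.py <<'E'
import numpy as np, cv2
from scipy.spatial.transform import Rotation as R
from bench import monitor, optics, sign_off
def att(c):
    a=np.array(c['attitude'],float)
    return a if a.shape==(3,3) else (R.from_rotvec(a).as_matrix() if a.size==3 else R.from_quat(a).as_matrix())
def cloud(name):
    im,d=optics.snapshot(name); c=optics.calibration(name)
    v,u=np.mgrid[0:400,0:640]
    P=np.stack([(u-c['cx'])/c['fx']*d,-(v-c['cy'])/c['fy']*d,-d],-1)
    W=P@att(c).T+np.array(c['xyz']); W[d==0]=np.nan
    return im,d,W
E
python3 - <<'E'
from h import *
for n in('scene','top'):
    c=optics.calibration(n);print(n,c)
    im,d,W=cloud(n); np.savez(''+n,im=im,W=W)
    cv2.imwrite(f'pics/{n}0.png',cv2.resize(im[...,::-1],(800,500)))
print(monitor.get_state())
E
```

```text
pics
scene {'fx': 415.6675279463463, 'fy': 415.6675279463463, 'cx': 314.19732410129836, 'cy': 197.65528016941724, 'xyz': array([0.96357555, 0.24514393, 0.91193753]), 'attitude': array([0.3403336 , 0.60149425, 2.0679731 ])}
top {'fx': 406.310602798706, 'fy': 406.310602798706, 'cx': 320.6039762711217, 'cy': 203.65060976837984, 'xyz': array([ 0.35285264, -0.03922636,  1.29567474]), 'attitude': array([ 0.06982844, -0.08149149, -1.5462946 ])}
{'time_s': 0.1, 'joints': array([ 1.07191888,  0.47773728,  0.0223571 ,  1.55632846, -0.01152044,
        1.10927671, -0.08311293]), 'qd': array([-0.00068807, -0.00219166, -0.00030426, -0.00137881, -0.00120444,
       -0.00060577,  0.00087041]), 'effort': array([ 5.01756746e-03, -5.97754455e+01,  1.61438048e+00, -2.81954437e+01,
        1.29136280e-02,  5.09065198e-03, -3.28168323e-05]), 'tcp_pos': array([ 0.25690442, -0.62364164,  0.23042008]), 'tcp_rot': array([-3.08028280e+00, -6.09606861e-01,  6.57102189e-04]), 'wrist_force': array([0.60265717, 0.72447827, 0.50686804]), 'ft_torque': array([-0.02670917, -0.01673561,  0.06010923]), 'finger_force': 0.0, 'finger_gap': 0.08531125066796034}
```

View pics/top0.png

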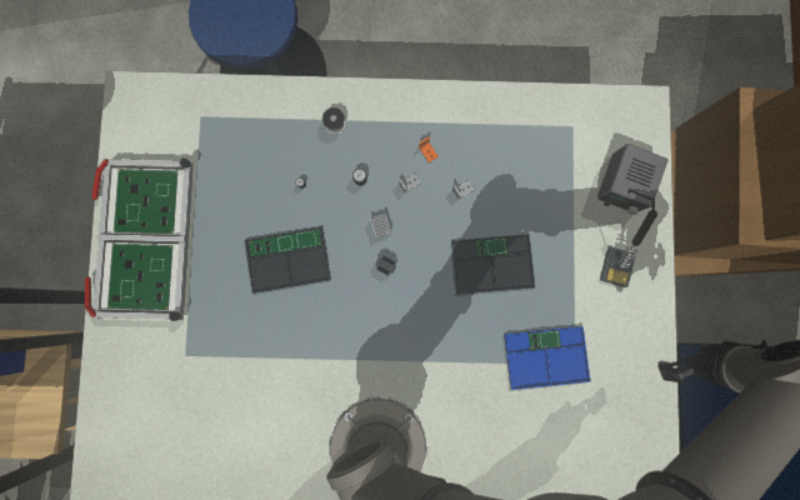

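View pics/scene0.png

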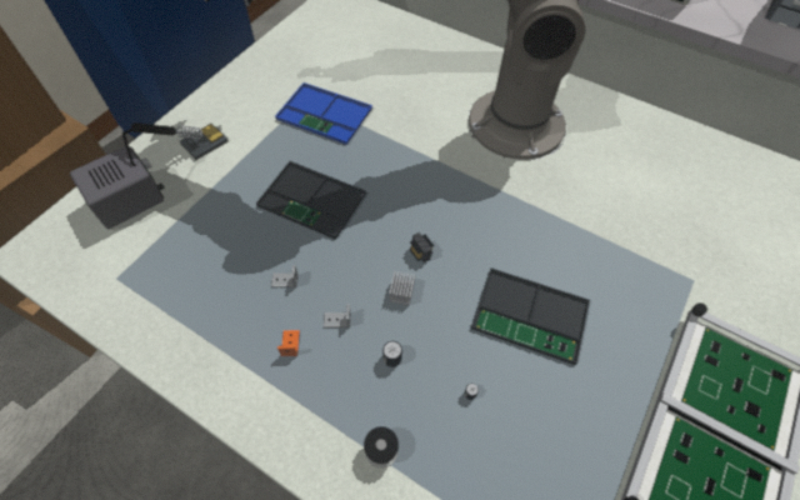

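The top view (800x500) shows:
- **Trays:** dark tray with the long board at (287,260), dark tray with the short board at (493,264), and a blue look-alike at (546,355).
- **Brackets:** two grey ones at (410,182) and (463,187), with an orange look-alike at (428,150).
- **Other parts:** large cap (360,175), small cap (300,182), heat sink (380,223), transformer (386,263).
- **Ignored:** the solder reel at (333,118).

The grey brackets and the dark trays fit the descriptions. Next I'll measure them and check with one enlarged crop.

```bash
cat > meas.py <<'E'
from h import *
def crop(im,x0,y0,x1,y1,k): return cv2.resize(im[y0:y1,x0:x1,::-1],None,fx=k,fy=k,interpolation=cv2.INTER_CUBIC)
def ortho(im,W,x0,x1,y0,y1,s=0.001):
    # height max map; rows: x decreasing, cols: y decreasing
    pass
E
python3 - <<'E'
from meas import *
for n in('top','scene'):
    f=np.load(n+'.npz');im,W=f['im'],f['W']
    g=W[(np.abs(W[...,2])<.03)&(W[...,0]>.3)&(W[...,0]<.9)&(np.abs(W[...,1])<.5)]
    print(n,'table z',np.median(g[:,2]))
    for nm,lo in(('tall',.016),('low',.008)):
        m=((W[...,2]>lo)&(W[...,2]<.06)&(W[...,0]>.3)&(W[...,0]<.9)&(np.abs(W[...,1])<.45)).astype(np.uint8)
        if nm=='low': m[W[...,2]>.016]=0
        k,L,S,C=cv2.connectedComponentsWithStats(m)
        for i in range(1,k):
            if S[i,4]<(15 if nm=='tall' else 100):continue
            p=W[L==i]; r=cv2.minAreaRect((p[:,:2]*1000).astype(np.float32))
            print(nm,'px',C[i].round(),S[i,4],'med',np.median(p,0).round(3),'zmax',p[:,2].max().round(3),'rect',np.round(r[0]),np.round(r[1]),round(r[2]))
f=np.load('top.npz')['im'];s=np.load('scene.npz')['im']
a=crop(f,190,90,440,240,3.2);b=crop(s,200,170,400,310,4)
cv2.imwrite('pics/ct.png',a);cv2.imwrite('pics/cs.png',b)
E
```

```text
top table z 2.9879965892987137e-05
tall px [266.  95.] 256 med [0.819 0.133 0.044] zmax 0.05 rect [819. 134.] [55. 52.] 3
tall px [339. 113.] 35 med [ 0.769 -0.099  0.036] zmax 0.043 rect [ 770. -100.] [ 6. 30.] 32
tall px [287. 141.] 111 med [0.672 0.063 0.04 ] zmax 0.047 rect [673.  63.] [33. 32.] 3
tall px [240. 146.] 41 med [0.655 0.213 0.027] zmax 0.031 rect [656. 214.] [19. 20.] 48
tall px [322. 148.] 24 med [ 0.653 -0.047  0.038] zmax 0.043 rect [654. -47.] [28.  6.] 35
tall px [365. 153.] 29 med [ 0.64  -0.183  0.036] zmax 0.043 rect [ 640. -185.] [28.  6.] 30
tall px [304. 179.] 33 med [0.552 0.006 0.035] zmax 0.039 rect [550.   7.] [53. 13.] 1
tall px [310. 180.] 24 med [ 0.547 -0.011  0.034] zmax 0.041 rect [554.  -8.] [49.  8.] 20
tall px [298. 180.] 18 med [0.552 0.025 0.036] zmax 0.041 rect [546.  23.] [40.  8.] 20
tall px [308. 212.] 159 med [ 0.448 -0.009  0.037] zmax 0.046 rect [449.  -9.] [47. 38.] 63
scene table z 0.001266272023129178
tall px [337. 196.] 276 med [ 0.452 -0.004  0.037] zmax 0.044 rect [446.  -6.] [51. 38.] 62
tall px [235. 219.] 55 med [ 0.641 -0.178  0.037] zmax 0.043 rect [ 639. -181.] [28.  6.] 29
tall px [321. 229.] 237 med [0.55  0.01  0.035] zmax 0.04 rect [546.  10.] [52. 40.] 21
tall px [278. 251.] 41 med [ 0.657 -0.04   0.039] zmax 0.044 rect [652. -44.] [30.  5.] 35
tall px [314. 282.] 233 med [0.675 0.069 0.042] zmax 0.047 rect [672.  67.] [34. 31.] 32
tall px [230. 279.] 84 med [ 0.768 -0.094  0.033] zmax 0.044 rect [767. -96.] [ 6. 30.] 33
tall px [377. 312.] 97 med [0.656 0.218 0.028] zmax 0.033 rect [655. 218.] [20. 21.] 38
tall px [305. 355.] 658 med [0.817 0.137 0.046] zmax 0.05 rect [817. 137.] [55. 55.] 6
low px [249. 159.] 511 med [ 0.473 -0.28   0.011] zmax 0.016 rect [ 458. -279.] [142. 201.] 7
low px [421. 254.] 585 med [0.477 0.238 0.012] zmax 0.016 rect [456. 244.] [141. 199.] 11
```

View pics/cs.png

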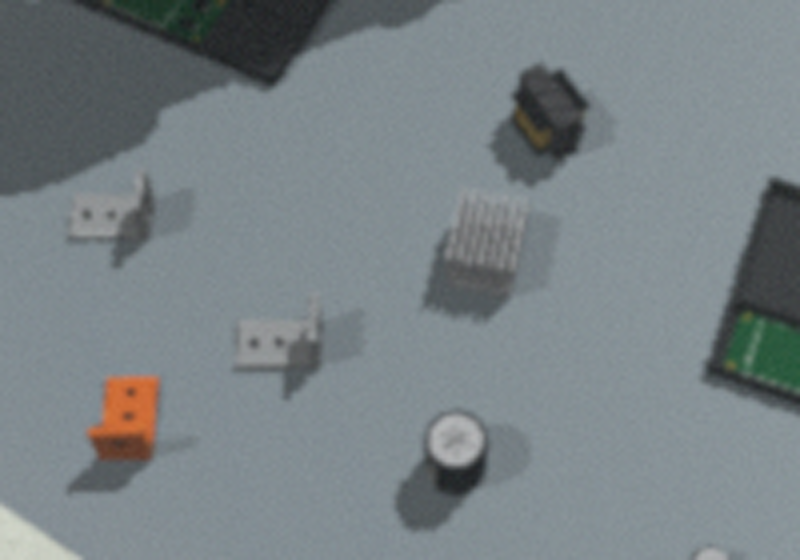

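View pics/ct.png

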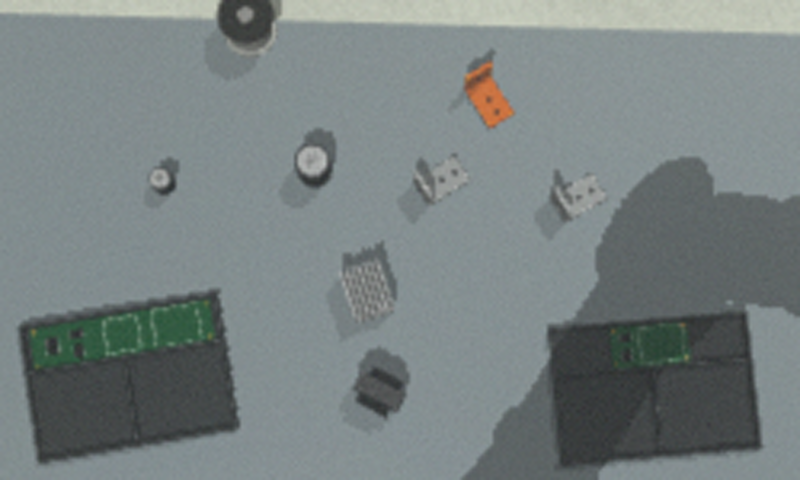

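The crops confirm the picks: the two plain grey brackets (legs at scene-crop (140,190) and (315,318)), not the orange one at (130,420), and the dark short-board tray, not the blue one. Next I'll measure the trays and write a planning helper.

```bash
cat > plan.py <<'E'
from h import *
import sys
def plan(x,y,z,psi):
    s=monitor.get_state(); M=R.from_rotvec(s['tcp_rot']).as_matrix(); p=np.array(s['tcp_pos'])
    cur=np.degrees(np.arctan2(M[1,0],M[0,0])); t=-(psi-cur); t=(t+180)%360-180
    M2=M@R.from_rotvec([0,0,np.radians(t)]).as_matrix()
    d=M2.T@(np.array([x,y,z])-p)*100
    print('t',round(s['time_s'],1),'p',p.round(4),'psi',cur.round(1),'tilt',np.degrees(np.arccos(-M[2,2])).round(1),'q7',s['joints'][6].round(2),'gap',round(s['finger_gap']*100,2),'F',round(float(s['finger_force']),1))
    print('turn',round(t,1),'rows>=',int(np.ceil(abs(t)/7.1)),'| shift cm',d.round(2),'| norm rows>=',np.ceil(np.linalg.norm(d)/4.1))
if __name__=='__main__': plan(*map(float,sys.argv[1:5]))
E
python3 - <<'E'
from h import *
for n in('top','scene'):
    f=np.load(n+'.npz');im,W=f['im'].astype(int),f['W']
    for nm,c in(('short',(.458,-.28)),('long',(.456,.242))):
        m=((im.max(-1)<85)&(abs(im[...,0]-im[...,2])<25)|((im[...,1]>im[...,0]+15)&(im[...,1]>im[...,2]+8)))&(np.hypot(W[...,0]-c[0],W[...,1]-c[1])<.13)&(W[...,2]>.004)&(W[...,2]<.016)
        k,L,S,C=cv2.connectedComponentsWithStats(cv2.morphologyEx(m.astype(np.uint8),cv2.MORPH_CLOSE,np.ones((9,9))))
        i=1+S[1:,4].argmax(); p=W[(L==i)&m];r=cv2.minAreaRect((p[:,:2]*1000).astype(np.float32));print(n,nm,np.round(r,1) if 0 else r,len(p))
E
python3 plan.py 0.6395 -0.183 0.11 119.5
```

```text
top short ((460.7738952636719, -280.27886962890625), (138.04856872558594, 199.51512145996094), 6.363436698913574) 1016
top long ((459.8105163574219, 241.36436462402344), (139.72288513183594, 199.1015625), 11.225966453552246) 1041
scene short ((459.73614501953125, -276.2559509277344), (141.63046264648438, 205.54136657714844), 6.359957695007324) 1773
scene long ((457.52508544921875, 244.05194091796875), (141.59951782226562, 197.49949645996094), 11.44660758972168) 2813
t 0.1 p [ 0.2569 -0.6236  0.2304] psi 22.4 tilt 0.1 q7 -0.08 gap 8.53 F 0.0
turn -97.1 rows>= 14 | shift cm [19.49 55.   12.08] | norm rows>= 15.0
```

>>> send_rows --pt "0 0 0 0 0 -6.94" --pt "0 0 0 0 0 -6.94" --pt "0 0 0 0 0 -6.94" --pt "0 0 0 0 0 -6.94" --pt "0 0 0 0 0 -6.94" --pt "0 0 0 0 0 -6.94" --pt "0 0 0 0 0 -6.94" --hand 6 --force 60

```text
time_s: 0.68
tcp_pos: [0.2569, -0.6238, 0.2307]
tcp_rot: [-2.552, -1.831, -0.0]
wrist_force: [0.4, 0.5, -0.2]
finger_gap: 0.0602
finger_force: 0.0
```

>>> send_rows --pt "0 0 0 0 0 -6.94" --pt "0 0 0 0 0 -6.94" --pt "0 0 0 0 0 -6.94" --pt "0 0 0 0 0 -6.94" --pt "0 0 0 0 0 -6.94" --pt "0 0 0 0 0 -6.94" --pt "0 0 0 0 0 -6.94"

```text
time_s: 1.27
tcp_pos: [0.2569, -0.6238, 0.2307]
tcp_rot: [-1.573, -2.718, -0.001]
wrist_force: [0.2, 0.4, -0.1]
finger_gap: 0.0602
finger_force: 0.0
```

>>> send_rows --pt "1.2 3.4 0.7 0 0 0" --pt "1.2 3.4 0.7 0 0 0" --pt "1.2 3.4 0.7 0 0 0" --pt "1.2 3.4 0.7 0 0 0" --pt "1.2 3.4 0.7 0 0 0" --pt "1.2 3.4 0.7 0 0 0" --pt "1.2 3.4 0.7 0 0 0" --pt "1.2 3.4 0.7 0 0 0"

```text
time_s: 1.93
tcp_pos: [0.447, -0.4049, 0.1747]
tcp_rot: [-1.582, -2.714, 0.0]
wrist_force: [0.1, 0.0, -0.8]
finger_gap: 0.0596
finger_force: 0.0
```

>>> send_rows --pt "1.2 3.4 0.7 0 0 0" --pt "1.2 3.4 0.7 0 0 0" --pt "1.2 3.4 0.7 0 0 0" --pt "1.2 3.4 0.7 0 0 0" --pt "1.2 3.4 0.7 0 0 0" --pt "1.2 3.4 0.7 0 0 0" --pt "0.6 2 0.7 0 0 0" --pt "0 0 0 0 0 0"

```text
time_s: 2.6
tcp_pos: [0.6055, -0.221, 0.1247]
tcp_rot: [-1.569, -2.719, -0.006]
wrist_force: [0.3, 0.6, -0.1]
finger_gap: 0.0599
finger_force: 0.0
```

```bash
python3 plan.py 0.6395 -0.183 0.011 119.5
```

```text
t 2.6 p [ 0.6055 -0.221   0.1247] psi 120.0 tilt 0.3 q7 0.55 gap 5.99 F 0.0
turn 0.5 rows>= 1 | shift cm [ 1.59  4.8  11.39] | norm rows>= 4.0
```

>>> send_rows --pt "0.8 2.4 0 0 0 0.5" --pt "0.8 2.4 1 0 0 0" --pt "0 0 3 0 0 0" --pt "0 0 3 0 0 0" --pt "0 0 2.5 0 0 0" --pt "0 0 1.8 0 0 0" --pt "0 0 0 0 0 0"

```text
time_s: 3.18
tcp_pos: [0.6329, -0.191, 0.0087]
tcp_rot: [-1.59, -2.701, 0.005]
wrist_force: [-0.5, 0.1, -0.2]
finger_gap: 0.0601
finger_force: 0.0
```

>>> send_rows --pt "0 0 0 0 0 0" --pt "0 0 0 0 0 0" --pt "0 0 0 0 0 0" --pt "0 0 0 0 0 0" --pt "0 0 0 0 0 0" --pt "0 0 0 0 0 0" --hand 2

```text
time_s: 3.68
tcp_pos: [0.6381, -0.191, 0.0153]
tcp_rot: [1.592, 2.705, 0.001]
wrist_force: [-0.4, -0.6, 6.9]
finger_gap: 0.0278
finger_force: 59.7
```

```bash
python3 plan.py 0.6395 -0.183 0.11 119.5; python3 -c "
from h import *
im,d,W=cloud('scene');cv2.imwrite('pics/g1.png',cv2.resize(im[130:280,150:350,::-1],(800,600),interpolation=2))"
```

```text
t 3.7 p [ 0.6381 -0.191   0.0153] psi 119.0 tilt 0.2 q7 0.42 gap 2.78 F 59.7
turn -0.5 rows>= 1 | shift cm [ 0.61  0.54 -9.47] | norm rows>= 3.0
```

View pics/g1.png

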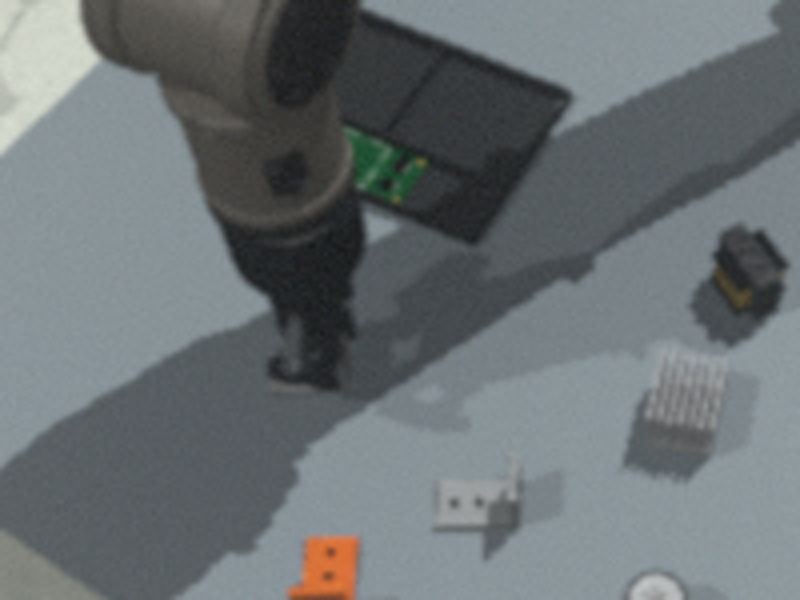

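The picture shows the gripper at (310,380) closed on the right-hand bracket. The numbers put it about 6 mm off along the tool's x axis, so I'll open, correct and regrip.

>>> send_rows --pt "0 0 0 0 0 0" --pt "0 0 0 0 0 0" --pt "0 0 0 0 0 0" --pt "0 0 0 0 0 0" --hand 6

```text
time_s: 4.07
tcp_pos: [0.6367, -0.1907, 0.0132]
tcp_rot: [-1.593, -2.707, 0.0]
wrist_force: [0.5, 0.1, 0.4]
finger_gap: 0.0604
finger_force: 0.0
```

```bash
python3 plan.py 0.6395 -0.183 0.015 119.5
```

```text
t 4.1 p [ 0.6367 -0.1907  0.0132] psi 119.0 tilt 0.0 q7 0.42 gap 6.04 F 0.0
turn -0.5 rows>= 1 | shift cm [ 0.53  0.63 -0.18] | norm rows>= 1.0
```

>>> send_rows --pt "0.3 0.3 0 0 0 0" --pt "0.2 0.3 -0.1 0 0 0" --pt "0 0 0 0 0 0" --pt "0 0 0 0 0 0"

```text
time_s: 4.4
tcp_pos: [0.64, -0.1826, 0.0144]
tcp_rot: [1.592, 2.708, 0.001]
wrist_force: [0.2, -1.2, 0.1]
finger_gap: 0.0598
finger_force: 0.0
```

>>> send_rows --pt "0 0 0 0 0 0" --pt "0 0 0 0 0 0" --pt "0 0 0 0 0 0" --pt "0 0 0 0 0 0" --pt "0 0 0 0 0 0" --pt "0 0 0 0 0 0" --hand 2

```text
time_s: 4.9
tcp_pos: [0.6397, -0.1836, 0.0145]
tcp_rot: [1.593, 2.707, -0.0]
wrist_force: [-0.8, 0.6, 3.5]
finger_gap: 0.0283
finger_force: 59.3
```

>>> send_rows --pt "0 0 -1 0 0 0" --pt "0 0 -2 0 0 0" --pt "0 0 -2 0 0 0" --pt "0 0 -2 0 0 0" --pt "0 0 -2 0 0 0" --pt "0 0 -1 0 0 0" --pt "0 0 0 0 0 0"

```text
time_s: 5.48
tcp_pos: [0.6414, -0.1836, 0.1174]
tcp_rot: [1.591, 2.703, 0.002]
wrist_force: [0.9, -0.4, -0.7]
finger_gap: 0.0283
finger_force: 59.1
```

```bash
python3 plan.py 0.44 -0.33 0.1 4; python3 -c "
from h import *
c=R.from_euler('z',6.4,degrees=True).apply
for l in((-.0235,-.049,0),(-.0235+.0275,-.049,0),(-.0235-.0275,-.049,0),(-.0235,.049,0)):print(np.array([.46,-.279,0])+c(l))
c=R.from_euler('z',11.3,degrees=True).apply
for l in((-.0235,-.049,0),(-.0235,.049,0)):print(np.array([.4585,.243,0])+c(l))
im,d,W=cloud('scene');cv2.imwrite('pics/g2.png',cv2.resize(im[130:280,150:350,::-1],(800,600),interpolation=2))"
```

```text
t 5.5 p [ 0.6414 -0.1836  0.1174] psi 119.0 tilt 0.3 q7 0.46 gap 2.83 F 59.1
turn 115.0 rows>= 17 | shift cm [-21.12  13.19   1.66] | norm rows>= 7.0
[ 0.44210843 -0.33031415  0.        ]
[ 0.46943705 -0.32724875  0.        ]
[ 0.41477981 -0.33337954  0.        ]
[ 0.43118448 -0.23292489  0.        ]
[0.44505692 0.19034515 0.        ]
[0.42585419 0.28644538 0.        ]
```

View pics/g2.png

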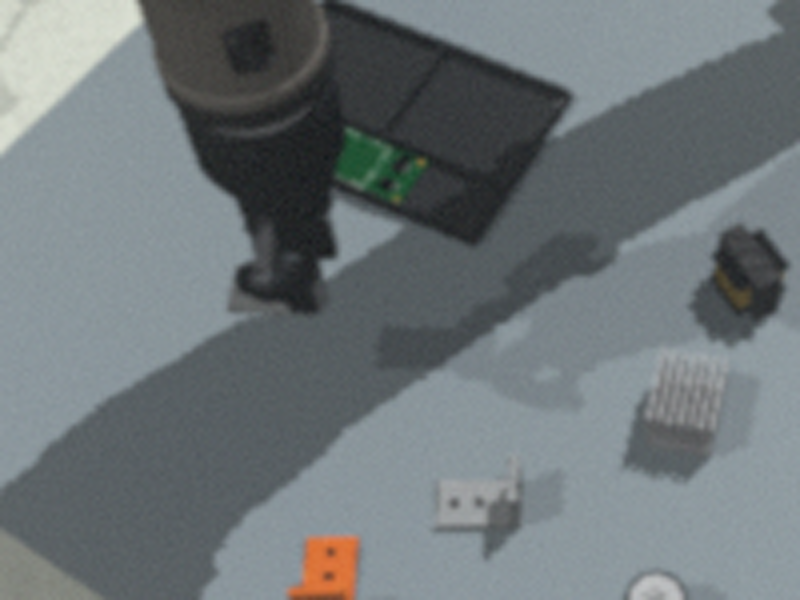

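The bracket is held level at picture (280,295). I'll turn it and carry it to the -y pocket of the short tray.

>>> send_rows --pt "0 0 0 0 0 7.04" --pt "0 0 0 0 0 7.04" --pt "0 0 0 0 0 7.04" --pt "0 0 0 0 0 7.04" --pt "0 0 0 0 0 7.04" --pt "0 0 0 0 0 7.04" --pt "0 0 0 0 0 7.04" --pt "0 0 0 0 0 7.04"

```text
time_s: 6.2
tcp_pos: [0.6385, -0.1833, 0.1123]
tcp_rot: [-2.686, -1.626, 0.004]
wrist_force: [0.7, 0.2, -0.8]
finger_gap: 0.0287
finger_force: 59.1
```

>>> send_rows --pt "0 0 0 0 0 7.04" --pt "0 0 0 0 0 7.04" --pt "0 0 0 0 0 7.04" --pt "0 0 0 0 0 7.04" --pt "0 0 0 0 0 7.04" --pt "0 0 0 0 0 7.04" --pt "0 0 0 0 0 7.04" --pt "0 0 0 0 0 7.04"

```text
time_s: 6.87
tcp_pos: [0.6385, -0.1832, 0.1124]
tcp_rot: [-3.137, -0.166, 0.005]
wrist_force: [0.3, -0.2, -0.0]
finger_gap: 0.0283
finger_force: 59.1
```

```bash
python3 plan.py 0.4694 -0.3272 0.1 6.4
```

```text
t 6.9 p [ 0.6385 -0.1832  0.1124] psi 6.1 tilt 0.2 q7 -1.25 gap 2.83 F 59.1
turn -0.3 rows>= 1 | shift cm [-18.4   12.42   1.28] | norm rows>= 6.0
```

>>> send_rows --pt "-1.3 0.9 0 0 0 0" --pt "-2.6 1.8 0.2 0 0 0" --pt "-3 2 0.2 0 0 0" --pt "-3 2 0.2 0 0 0" --pt "-3 2 0.2 0 0 0" --pt "-2.8 1.9 0.2 0 0 0" --pt "-1.8 1.2 0.2 0 0 0" --pt "-0.9 0.6 0 0 0 0"

```text
time_s: 7.53
tcp_pos: [0.4651, -0.3303, 0.101]
tcp_rot: [-3.137, -0.172, 0.007]
wrist_force: [0.1, 0.4, -0.8]
finger_gap: 0.0287
finger_force: 59.2
```

>>> send_rows --pt "0 0 0 0 0 0" --pt "0 0 0 0 0 0" --pt "0 0 0 0 0 0"

```text
time_s: 7.78
tcp_pos: [0.4722, -0.3256, 0.1022]
tcp_rot: [-3.136, -0.181, -0.002]
wrist_force: [0.7, -0.4, -0.7]
finger_gap: 0.0285
finger_force: 59.2
```

```bash
python3 plan.py 0.4694 -0.3272 0.0175 6.4
```

```text
t 7.8 p [ 0.4722 -0.3256  0.1022] psi 6.6 tilt 0.1 q7 -0.92 gap 2.85 F 59.2
turn 0.2 rows>= 1 | shift cm [-0.31  0.13  8.47] | norm rows>= 3.0
```

>>> send_rows --pt "-0.3 0.1 1 0 0 0" --pt "0 0 2 0 0 0" --pt "0 0 2 0 0 0" --pt "0 0 1.5 0 0 0" --pt "0 0 0.8 0 0 0" --pt "0 0 0.4 0 0 0" --pt "0 0 0 0 0 0" --pt "0 0 0 0 0 0"

```text
time_s: 8.45
tcp_pos: [0.4684, -0.3284, 0.0256]
tcp_rot: [3.136, 0.177, 0.001]
wrist_force: [-0.6, 0.8, -0.8]
finger_gap: 0.0283
finger_force: 59.2
```

>>> send_rows --pt "0 0 0.3 0 0 0" --pt "0 0 0.2 0 0 0" --pt "0 0 0.1 0 0 0" --pt "0 0 0 0 0 0" --pt "0 0 0 0 0 0"

```text
time_s: 8.87
tcp_pos: [0.4678, -0.3286, 0.0195]
tcp_rot: [3.137, 0.176, 0.0]
wrist_force: [0.3, -0.6, -0.9]
finger_gap: 0.0285
finger_force: 59.2
```

```bash
python3 plan.py 0.4694 -0.3272 0.0175 6.4
```

```text
t 8.9 p [ 0.4678 -0.3286  0.0195] psi 6.4 tilt 0.0 q7 -0.91 gap 2.85 F 59.2
turn 0.0 rows>= 1 | shift cm [ 0.17 -0.12  0.2 ] | norm rows>= 1.0
```

>>> send_rows --pt "0 0 0.1 0 0 0" --pt "0 0 0.1 0 0 0" --pt "0 0 0 0 0 0" --pt "0 0 0 0 0 0"

```text
time_s: 9.2
tcp_pos: [0.468, -0.3286, 0.0175]
tcp_rot: [3.136, 0.176, 0.001]
wrist_force: [-0.8, 0.1, 0.7]
finger_gap: 0.0285
finger_force: 59.5
```

>>> send_rows --pt "0 0 0 0 0 0" --pt "0 0 0 0 0 0" --pt "0 0 0 0 0 0" --pt "0 0 0 0 0 0" --pt "0 0 0 0 0 0" --hand 5

```text
time_s: 9.62
tcp_pos: [0.4678, -0.3285, 0.0173]
tcp_rot: [3.137, 0.176, -0.0]
wrist_force: [0.1, 0.8, 1.0]
finger_gap: 0.0501
finger_force: 0.0
```

>>> send_rows --pt "0 0 -1 0 0 0" --pt "0 0 -2 0 0 0" --pt "0 0 -3 0 0 0" --pt "0 0 -3 0 0 0" --pt "0 0 -1 0 0 7" --pt "0 0 0 0 0 7" --pt "0 0 0 0 0 7" --pt "0 0 0 0 0 7" --hand 6

```text
time_s: 10.28
tcp_pos: [0.468, -0.3286, 0.1187]
tcp_rot: [3.084, -0.598, 0.003]
wrist_force: [0.2, 1.0, -1.3]
finger_gap: 0.0601
finger_force: 0.0
```

>>> send_rows --pt "0 0 0 0 0 7" --pt "0 0 0 0 0 7" --pt "0 0 0 0 0 7" --pt "0 0 0 0 0 7" --pt "0 0 0 0 0 5.4" --pt "0 0 0 0 0 0"

```text
time_s: 10.78
tcp_pos: [0.468, -0.3283, 0.118]
tcp_rot: [-2.785, 1.454, -0.001]
wrist_force: [0.2, -0.1, -0.5]
finger_gap: 0.0601
finger_force: 0.0
```

```bash
python3 plan.py 0.653 -0.0455 0.1 -55
```

```text
t 10.8 p [ 0.468  -0.3283  0.118 ] psi -55.2 tilt 0.0 q7 -1.84 gap 6.01 F 0.0
turn -0.2 rows>= 1 | shift cm [-12.55 -31.37   1.8 ] | norm rows>= 9.0
```

>>> send_rows --pt "-0.8 -2 0 0 0 0" --pt "-1.25 -3.1 0 0 0 0" --pt "-1.25 -3.1 0 0 0 0" --pt "-1.25 -3.1 0 0 0 0" --pt "-1.25 -3.1 0 0 0 0" --pt "-1.25 -3.1 0 0 0 0" --pt "-1.25 -3.1 0 0 0 0" --pt "-1.25 -3.1 0 0 0 0"

```text
time_s: 11.45
tcp_pos: [0.6079, -0.1128, 0.1179]
tcp_rot: [-2.789, 1.445, -0.001]
wrist_force: [0.4, -0.5, 0.4]
finger_gap: 0.0604
finger_force: 0.0
```

>>> send_rows --pt "-1.25 -3.1 0 0 0 0" --pt "-1.2 -3.1 0.5 0 0 0" --pt "-0.6 -1.5 0.5 0 0 0" --pt "0 0 0.5 0 0 0" --pt "0 0 0 0 0 0" --pt "0 0 0 0 0 0" --pt "0 0 0 0 0 0"

```text
time_s: 12.03
tcp_pos: [0.6519, -0.0476, 0.1026]
tcp_rot: [2.784, -1.453, 0.0]
wrist_force: [0.6, -1.0, 0.2]
finger_gap: 0.0598
finger_force: 0.0
```

```bash
python3 plan.py 0.653 -0.0455 0.015 -55
```

```text
t 12.0 p [ 0.6519 -0.0476  0.1026] psi -55.1 tilt 0.1 q7 -2.38 gap 5.98 F 0.0
turn -0.1 rows>= 1 | shift cm [-0.12 -0.22  8.76] | norm rows>= 3.0
```

>>> send_rows --pt "-0.1 -0.2 1 0 0 0" --pt "0 0 2.2 0 0 0" --pt "0 0 2.5 0 0 0" --pt "0 0 1.8 0 0 0" --pt "0 0 0.9 0 0 0" --pt "0 0 0.3 0 0 0" --pt "0 0 0 0 0 0" --pt "0 0 0 0 0 0"

```text
time_s: 12.7
tcp_pos: [0.6544, -0.0436, 0.0162]
tcp_rot: [-2.786, 1.451, -0.002]
wrist_force: [-0.0, -0.1, 0.6]
finger_gap: 0.0601
finger_force: 0.0
```

>>> send_rows --pt "0 0 0 0 0 0" --pt "0 0 0 0 0 0" --pt "0 0 0 0 0 0" --pt "0 0 0 0 0 0" --pt "0 0 0 0 0 0" --pt "0 0 0 0 0 0" --hand 2

```text
time_s: 13.2
tcp_pos: [0.6545, -0.0432, 0.0167]
tcp_rot: [-2.786, 1.45, -0.002]
wrist_force: [-0.3, 0.6, 4.7]
finger_gap: 0.028
finger_force: 58.9
```

```bash
python3 plan.py 0.653 -0.0455 0.015 -55
```

```text
t 13.2 p [ 0.6545 -0.0432  0.0167] psi -55.0 tilt 0.1 q7 -2.35 gap 2.8 F 58.9
turn 0.0 rows>= 1 | shift cm [0.1  0.25 0.17] | norm rows>= 1.0
```

>>> send_rows --pt "0 0 -1 0 0 0" --pt "0 0 -2 0 0 0" --pt "0 0 -3 0 0 0" --pt "0 0 -3 0 0 0" --pt "0 0 -1.2 0 0 0" --pt "0 0 0 0 0 -5.4" --pt "0 0 0 0 0 -7" --pt "0 0 0 0 0 -7"

```text
time_s: 13.87
tcp_pos: [0.6537, -0.043, 0.1179]
tcp_rot: [-2.994, 0.951, -0.001]
wrist_force: [0.1, -0.6, -1.5]
finger_gap: 0.0282
finger_force: 59.2
```

>>> send_rows --pt "0 0 0 0 0 -7" --pt "0 0 0 0 0 -7" --pt "0 0 0 0 0 -7" --pt "0 0 0 0 0 -7" --pt "0 0 0 0 0 -7" --pt "0 0 0 0 0 -7" --pt "0 0 0 0 0 0"

```text
time_s: 14.45
tcp_pos: [0.6535, -0.0435, 0.1173]
tcp_rot: [-3.136, -0.182, 0.0]
wrist_force: [0.3, -0.2, -2.0]
finger_gap: 0.0284
finger_force: 59.3
```

```bash
cat > look.py <<'E'
from h import *
import sys
def tall(c,rad,lo,hi=.07):
    for n in('top','scene'):
        im,d,W=cloud(n)
        m=((W[...,2]>lo)&(W[...,2]<hi)&(np.hypot(W[...,0]-c[0],W[...,1]-c[1])<rad)).astype(np.uint8)
        k,L,S,C=cv2.connectedComponentsWithStats(m)
        for i in range(1,k):
            if S[i,4]<8: continue
            p=W[L==i]; r=cv2.minAreaRect((p[:,:2]*1000).astype(np.float32))
            print(n,S[i,4],'zmax',p[:,2].max().round(3),np.round(r[0],1),np.round(r[1],1),round(r[2],1))
if __name__=='__main__': a=list(map(float,sys.argv[1:])); tall(a[:2],a[2],a[3])
E
python3 look.py .45 -.33 .07 .02; python3 plan.py 0.415 -0.333 0.1 6.4
```

```text
top 22 zmax 0.046 [ 466.1 -329.4] [ 5.2 29.3] 5.3
t 14.6 p [ 0.6535 -0.0434  0.1173] psi 6.2 tilt 0.0 q7 -1.48 gap 2.83 F 59.3
turn -0.2 rows>= 1 | shift cm [-26.93  26.12   1.73] | norm rows>= 10.0
```

>>> send_rows --pt "-1 1 0 0 0 0" --pt "-2 2 0 0 0 0" --pt "-2.4 2.3 0 0 0 0" --pt "-2.4 2.3 0 0 0 0" --pt "-2.4 2.3 0 0 0 0" --pt "-2.4 2.3 0 0 0 0" --pt "-2.4 2.3 0 0 0 0" --pt "-2.4 2.3 0 0 0 0"

```text
time_s: 15.22
tcp_pos: [0.4973, -0.2313, 0.1174]
tcp_rot: [3.137, 0.171, -0.001]
wrist_force: [0.2, -0.7, -1.5]
finger_gap: 0.0282
finger_force: 59.3
```

>>> send_rows --pt "-2.4 2.3 0 0 0 0" --pt "-2.4 2.3 0.5 0 0 0" --pt "-2.4 2.3 0.5 0 0 0" --pt "-1.8 1.6 0.5 0 0 0" --pt "-1 0.8 0 0 0 0" --pt "0 0 0 0 0 0" --pt "0 0 0 0 0 0" --pt "0 0 0 0 0 0"

```text
time_s: 15.88
tcp_pos: [0.4119, -0.3319, 0.1026]
tcp_rot: [-3.136, -0.178, -0.002]
wrist_force: [0.7, 1.0, -1.5]
finger_gap: 0.028
finger_force: 59.3
```

```bash
python3 plan.py 0.4103 -0.335 0.0247 6.4
```

```text
t 15.9 p [ 0.4119 -0.3319  0.1026] psi 6.5 tilt 0.1 q7 -0.85 gap 2.8 F 59.3
turn 0.1 rows>= 1 | shift cm [-0.21  0.29  7.79] | norm rows>= 2.0
```

>>> send_rows --pt "-0.2 0.3 0 0 0 0" --pt "0 0 1 0 0 0" --pt "0 0 1.5 0 0 0" --pt "0 0 1.5 0 0 0" --pt "0 0 1.2 0 0 0" --pt "0 0 0.8 0 0 0" --pt "0 0 0.4 0 0 0" --pt "0 0 0 0 0 0"

```text
time_s: 16.55
tcp_pos: [0.4087, -0.3357, 0.0373]
tcp_rot: [-3.136, -0.177, 0.002]
wrist_force: [0.3, 0.2, -1.4]
finger_gap: 0.028
finger_force: 59.3
```

>>> send_rows --pt "0 0 0.4 0 0 0" --pt "0 0 0.3 0 0 0" --pt "0 0 0.2 0 0 0" --pt "0 0 0 0 0 0" --pt "0 0 0 0 0 0"

```text
time_s: 16.97
tcp_pos: [0.409, -0.3364, 0.0295]
tcp_rot: [3.137, 0.176, 0.0]
wrist_force: [-1.0, 0.1, -0.7]
finger_gap: 0.0281
finger_force: 59.3
```

```bash
python3 plan.py 0.4103 -0.335 0.0247 6.4
```

```text
t 17.0 p [ 0.409  -0.3364  0.0295] psi 6.4 tilt 0.0 q7 -0.84 gap 2.81 F 59.3
turn 0.0 rows>= 1 | shift cm [ 0.14 -0.13  0.48] | norm rows>= 1.0
```

>>> send_rows --pt "0.1 -0.2 0 0 0 0" --pt "0 0 0.1 0 0 0" --pt "0 0 0.1 0 0 0" --pt "0 0 0.1 0 0 0" --pt "0 0 0.1 0 0 0" --pt "0 0 0 0 0 0" --pt "0 0 0 0 0 0"

```text
time_s: 17.55
tcp_pos: [0.4096, -0.3343, 0.0252]
tcp_rot: [-3.137, -0.176, 0.0]
wrist_force: [0.2, -0.3, -0.3]
finger_gap: 0.0286
finger_force: 59.3
```

>>> send_rows --pt "0 0 0.1 0 0 0" --pt "0 0 0 0 0 0" --pt "0 0 0 0 0 0" --pt "0 0 0 0 0 0"

```text
time_s: 17.88
tcp_pos: [0.4097, -0.3344, 0.0246]
tcp_rot: [3.137, 0.175, 0.0]
wrist_force: [-2.1, 1.4, 4.7]
finger_gap: 0.0281
finger_force: 59.8
```

>>> send_rows --pt "0 0 0 0 0 0" --pt "0 0 0 0 0 0" --pt "0 0 0 0 0 0" --pt "0 0 0 0 0 0" --pt "0 0 0 0 0 0" --hand 5

```text
time_s: 18.3
tcp_pos: [0.4097, -0.3342, 0.0242]
tcp_rot: [-3.137, -0.176, 0.0]
wrist_force: [0.0, 0.1, 0.5]
finger_gap: 0.0498
finger_force: 0.0
```

>>> send_rows --pt "0 0 -1 0 0 0" --pt "0 0 -2 0 0 0" --pt "0 0 -3 0 0 0" --pt "0 0 -3 0 0 0" --pt "0 0 0 0 0 -7" --pt "0 0 0 0 0 -7" --pt "0 0 0 0 0 0" --pt "0 0 0 0 0 0" --hand 6

```text
time_s: 18.97
tcp_pos: [0.4096, -0.3343, 0.1148]
tcp_rot: [3.093, 0.551, 0.001]
wrist_force: [-0.5, 1.0, 0.3]
finger_gap: 0.06
finger_force: 0.0
```

```bash
python3 plan.py 0.548 0.008 0.1 21
```

```text
t 19.0 p [ 0.4096 -0.3343  0.1148] psi 20.2 tilt 0.0 q7 -0.64 gap 6.0 F 0.0
turn -0.8 rows>= 1 | shift cm [ 25.19 -27.     1.49] | norm rows>= 10.0
```

>>> send_rows --pt "1 -1.1 0 0 0 0" --pt "2 -2.2 0 0 0 -0.8" --pt "2.3 -2.5 0 0 0 0" --pt "2.3 -2.5 0 0 0 0" --pt "2.3 -2.5 0 0 0 0" --pt "2.3 -2.5 0 0 0 0" --pt "2.3 -2.5 0 0 0 0" --pt "2.3 -2.5 0 0 0 0"

```text
time_s: 19.63
tcp_pos: [0.5008, -0.1015, 0.1141]
tcp_rot: [-3.089, -0.572, 0.001]
wrist_force: [1.4, -0.6, 0.3]
finger_gap: 0.0596
finger_force: 0.0
```

>>> send_rows --pt "2.3 -2.5 0 0 0 0" --pt "2.3 -2.5 0.5 0 0 0" --pt "2.3 -2.4 0.5 0 0 0" --pt "1.5 -1.4 0.5 0 0 0" --pt "0 0 0 0 0 0" --pt "0 0 0 0 0 0" --pt "0 0 0 0 0 0"

```text
time_s: 20.22
tcp_pos: [0.5466, 0.0083, 0.099]
tcp_rot: [3.088, 0.574, -0.002]
wrist_force: [-0.3, -1.0, 0.3]
finger_gap: 0.0599
finger_force: 0.0
```

```bash
python3 look.py .44 -.33 .07 .02; python3 plan.py 0.548 0.008 0.011 21
```

```text
top 21 zmax 0.05 [ 466.2 -329.2] [ 4.8 28.2] 5.9
top 22 zmax 0.052 [ 410.1 -333.5] [27.5  4.2] 88.9
scene 75 zmax 0.051 [ 409.4 -331.2] [ 7.2 30.6] 3.4
scene 69 zmax 0.046 [ 464.7 -327.3] [ 9.  30.7] 13.8
t 20.3 p [0.5467 0.0076 0.0993] psi 21.0 tilt 0.1 q7 -1.38 gap 6.0 F 0.0
turn 0.0 rows>= 1 | shift cm [0.15 0.01 8.83] | norm rows>= 3.0
```

The bracket pile is good, with the legs about 56 mm apart. Now the heat sink.

>>> send_rows --pt "0.1 0 1 0 0 0" --pt "0 0 2.2 0 0 0" --pt "0 0 2.5 0 0 0" --pt "0 0 1.8 0 0 0" --pt "0 0 0.9 0 0 0" --pt "0 0 0.4 0 0 0" --pt "0 0 0 0 0 0" --pt "0 0 0 0 0 0"

```text
time_s: 20.98
tcp_pos: [0.5486, 0.0095, 0.0118]
tcp_rot: [3.088, 0.577, 0.001]
wrist_force: [0.3, 0.0, 0.0]
finger_gap: 0.0597
finger_force: 0.0
```

>>> send_rows --pt "0 0 0 0 0 0" --pt "0 0 0 0 0 0" --pt "0 0 0 0 0 0" --pt "0 0 0 0 0 0" --pt "0 0 0 0 0 0" --pt "0 0 0 0 0 0" --hand 3

```text
time_s: 21.48
tcp_pos: [0.5493, 0.0097, 0.0127]
tcp_rot: [3.088, 0.578, 0.004]
wrist_force: [-1.3, -0.0, 6.1]
finger_gap: 0.0389
finger_force: 61.6
```

>>> send_rows --pt "0 0 -1 0 0 0" --pt "0 0 -2 0 0 0" --pt "0 0 -3 0 0 0" --pt "0 0 -2 0 0 0" --pt "0 0 -1 0 0 7" --pt "0 0 0 0 0 7.1" --pt "0 0 0 0 0 0" --pt "0 0 0 0 0 0"

```text
time_s: 22.15
tcp_pos: [0.5479, 0.0098, 0.1018]
tcp_rot: [3.135, 0.201, 0.0]
wrist_force: [0.2, -0.0, -0.5]
finger_gap: 0.039
finger_force: 60.9
```

```bash
python3 plan.py 0.431 -0.233 0.1 6.4
```

```text
t 22.1 p [0.5479 0.0098 0.1018] psi 7.3 tilt 0.0 q7 -1.58 gap 3.9 F 60.9
turn 0.9 rows>= 1 | shift cm [-14.32  22.82   0.18] | norm rows>= 7.0
```

>>> send_rows --pt "-0.8 1.2 0 0 0 0.9" --pt "-1.7 2.7 0 0 0 0" --pt "-2 3.2 0 0 0 0" --pt "-2 3.2 0 0 0 0" --pt "-2 3.2 0 0 0 0" --pt "-2 3.2 0 0 0 0" --pt "-1.8 3 0 0 0 0" --pt "-1.3 2 0 0 0 0"

```text
time_s: 22.82
tcp_pos: [0.4331, -0.2247, 0.1009]
tcp_rot: [3.136, 0.167, -0.003]
wrist_force: [0.4, 0.0, -1.3]
finger_gap: 0.039
finger_force: 60.9
```

>>> send_rows --pt "-0.7 1.1 0 0 0 0" --pt "0 0 0 0 0 0" --pt "0 0 0 0 0 0" --pt "0 0 0 0 0 0"

```text
time_s: 23.15
tcp_pos: [0.4307, -0.2318, 0.101]
tcp_rot: [-3.136, -0.173, 0.001]
wrist_force: [0.3, 0.3, -0.6]
finger_gap: 0.0394
finger_force: 60.9
```

```bash
python3 plan.py 0.431 -0.233 0.016 6.4
```

```text
t 23.1 p [ 0.4307 -0.2318  0.101 ] psi 6.3 tilt 0.0 q7 -1.07 gap 3.94 F 60.9
turn -0.1 rows>= 1 | shift cm [0.02 0.13 8.5 ] | norm rows>= 3.0
```

>>> send_rows --pt "0 0.1 1 0 0 0" --pt "0 0 1.8 0 0 0" --pt "0 0 2 0 0 0" --pt "0 0 1.6 0 0 0" --pt "0 0 0.9 0 0 0" --pt "0 0 0.5 0 0 0" --pt "0 0 0 0 0 0" --pt "0 0 0 0 0 0"

```text
time_s: 23.82
tcp_pos: [0.4313, -0.2333, 0.0234]
tcp_rot: [-3.137, -0.171, -0.0]
wrist_force: [0.8, 0.3, -0.7]
finger_gap: 0.0391
finger_force: 60.9
```

>>> send_rows --pt "0 0 0.2 0 0 0" --pt "0 0 0.2 0 0 0" --pt "0 0 0.1 0 0 0" --pt "0 0 0 0 0 0" --pt "0 0 0 0 0 0"

```text
time_s: 24.23
tcp_pos: [0.431, -0.2336, 0.0185]
tcp_rot: [3.137, 0.17, 0.001]
wrist_force: [-1.0, 0.2, -1.4]
finger_gap: 0.0389
finger_force: 60.9
```

>>> send_rows --pt "0 0 0.1 0 0 0" --pt "0 0 0.1 0 0 0" --pt "0 0 0.05 0 0 0" --pt "0 0 0 0 0 0" --pt "0 0 0 0 0 0"

```text
time_s: 24.65
tcp_pos: [0.4309, -0.2336, 0.0158]
tcp_rot: [-3.137, -0.17, 0.0]
wrist_force: [0.1, -0.2, -0.7]
finger_gap: 0.0387
finger_force: 61.0
```

>>> send_rows --pt "0 0 0 0 0 0" --pt "0 0 0 0 0 0" --pt "0 0 0 0 0 0" --pt "0 0 0 0 0 0" --pt "0 0 0 0 0 0" --hand 5.2

```text
time_s: 25.07
tcp_pos: [0.431, -0.2336, 0.0159]
tcp_rot: [3.137, 0.17, 0.0]
wrist_force: [-0.9, -0.6, 0.1]
finger_gap: 0.0517
finger_force: 0.0
```

>>> send_rows --pt "0 0 -1 0 0 0" --pt "0 0 -2 0 0 0" --pt "0 0 -3 0 0 0" --pt "0 0 -2.5 0 0 0" --pt "0 0 0 0 0 -7" --pt "0 0 0 0 0 -7" --pt "0 0 0 0 0 -7" --pt "0 0 0 0 0 -7" --hand 6

```text
time_s: 25.73
tcp_pos: [0.431, -0.2336, 0.1018]
tcp_rot: [2.999, 0.933, 0.001]
wrist_force: [0.4, 0.1, 0.3]
finger_gap: 0.0604
finger_force: 0.0
```

>>> send_rows --pt "0 0 0 0 0 -7" --pt "0 0 0 0 0 -7" --pt "0 0 0 0 0 -7" --pt "0 0 0 0 0 -7" --pt "0 0 0 0 0 0" --pt "0 0 0 0 0 0"

```text
time_s: 26.23
tcp_pos: [0.4309, -0.2337, 0.1013]
tcp_rot: [2.693, 1.617, 0.0]
wrist_force: [-0.4, 0.1, -0.1]
finger_gap: 0.0601
finger_force: 0.0
```

```bash
python3 plan.py 0.4475 -0.0075 0.1 62.5;python3 look.py .4475 -.0075 .05 .028; python3 look.py .431 -.233 .05 .028
```

```text
t 26.2 p [ 0.4309 -0.2337  0.1013] psi 62.0 tilt 0.0 q7 -0.21 gap 6.01 F 0.0
turn -0.5 rows>= 1 | shift cm [20.84 -8.97  0.13] | norm rows>= 6.0
top 159 zmax 0.045 [449.   -9.1] [47.4 37.8] 63.3
scene 236 zmax 0.044 [446.7  -5.1] [49.3 38.5] 64.8
top 44 zmax 0.044 [ 430.1 -221.9] [46.5 14.7] 6.2
scene 261 zmax 0.043 [ 428.6 -231.7] [52.4 41.5] 3.9
```

>>> send_rows --pt "1.5 -0.6 0 0 0 -1.5" --pt "3 -1.3 0 0 0 0" --pt "3.4 -1.5 0 0 0 0" --pt "3.4 -1.5 0 0 0 0" --pt "3.4 -1.5 0 0 0 0" --pt "3 -1.3 0 0 0 0" --pt "2 -0.8 0 0 0 0" --pt "1.1 -0.5 0 0 0 0"

```text
time_s: 27.1
tcp_pos: [0.4427, -0.0028, 0.1011]
tcp_rot: [-2.664, -1.664, -0.002]
wrist_force: [0.4, -0.7, 0.4]
finger_gap: 0.0598
finger_force: 0.0
```

>>> send_rows --pt "0 0 0 0 0 0" --pt "0 0 0 0 0 0" --pt "0 0 0 0 0 0"

```text
time_s: 27.35
tcp_pos: [0.4425, -0.0078, 0.1007]
tcp_rot: [2.669, 1.657, -0.001]
wrist_force: [0.4, -0.9, -0.6]
finger_gap: 0.06
finger_force: 0.0
```

```bash
python3 plan.py 0.448 -0.007 0.01 63.5
```

```text
t 27.4 p [ 0.4425 -0.0078  0.1007] psi 63.7 tilt 0.0 q7 -0.71 gap 6.0 F 0.0
turn 0.2 rows>= 1 | shift cm [0.32 0.46 9.07] | norm rows>= 3.0
```

>>> send_rows --pt "0.3 0.4 0.5 0 0 0" --pt "0 0 2 0 0 0" --pt "0 0 2.5 0 0 0" --pt "0 0 2.2 0 0 0" --pt "0 0 1.2 0 0 0" --pt "0 0 0.6 0 0 0" --pt "0 0 0 0 0 0" --pt "0 0 0 0 0 0"

```text
time_s: 28.02
tcp_pos: [0.4479, -0.0068, 0.0108]
tcp_rot: [2.669, 1.657, -0.0]
wrist_force: [-0.5, 0.4, -0.8]
finger_gap: 0.0599
finger_force: 0.0
```

>>> send_rows --pt "0 0 0 0 0 0" --pt "0 0 0 0 0 0" --pt "0 0 0 0 0 0" --pt "0 0 0 0 0 0" --pt "0 0 0 0 0 0" --pt "0 0 0 0 0 0" --hand 3

```text
time_s: 28.52
tcp_pos: [0.4486, -0.0065, 0.0119]
tcp_rot: [2.668, 1.657, 0.003]
wrist_force: [-1.3, 0.1, 7.2]
finger_gap: 0.0368
finger_force: 60.4
```

>>> send_rows --pt "0 0 -1 0 0 0" --pt "0 0 -2 0 0 0" --pt "0 0 -3 0 0 0" --pt "0 0 -2 0 0 0" --pt "0 0 -1 0 0 6.5" --pt "0 0 0 0 0 6.5" --pt "0 0 0 0 0 6.5" --pt "0 0 0 0 0 6.5"

```text
time_s: 29.18
tcp_pos: [0.4476, -0.0063, 0.102]
tcp_rot: [2.976, 1.007, 0.002]
wrist_force: [-0.3, -0.6, -2.3]
finger_gap: 0.0367
finger_force: 60.5
```

>>> send_rows --pt "0 0 0 0 0 6.5" --pt "0 0 0 0 0 6.5" --pt "0 0 0 0 0 6.5" --pt "0 0 0 0 0 6.5" --pt "0 0 0 0 0 0" --pt "0 0 0 0 0 0"

```text
time_s: 29.68
tcp_pos: [0.4475, -0.0062, 0.1014]
tcp_rot: [-3.125, -0.326, -0.001]
wrist_force: [-0.1, -0.3, -3.2]
finger_gap: 0.0373
finger_force: 60.6
```

```bash
python3 plan.py 0.445 0.190 0.1 11.3; python3 plan.py 0.426 0.286 0.1 11.3
```

```text
t 29.7 p [ 0.4475 -0.0062  0.1014] psi 11.9 tilt 0.0 q7 -1.53 gap 3.73 F 60.6
turn 0.6 rows>= 1 | shift cm [  3.59 -19.29   0.14] | norm rows>= 5.0
t 29.7 p [ 0.4475 -0.0062  0.1014] psi 11.9 tilt 0.0 q7 -1.53 gap 3.73 F 60.6
turn 0.6 rows>= 1 | shift cm [  3.61 -29.07   0.14] | norm rows>= 8.0
```

>>> send_rows --pt "0.3 -1.4 0 0 0 0.6" --pt "0.5 -2.7 0 0 0 0" --pt "0.6 -3.3 0 0 0 0" --pt "0.6 -3.3 0 0 0 0" --pt "0.6 -3.3 0 0 0 0" --pt "0.5 -2.7 0 0 0 0" --pt "0.3 -1.7 0 0 0 0" --pt "0.2 -0.9 0 0 0 0"

```text
time_s: 30.35
tcp_pos: [0.4453, 0.1932, 0.1012]
tcp_rot: [-3.124, -0.315, -0.001]
wrist_force: [0.1, 0.1, -2.2]
finger_gap: 0.037
finger_force: 60.7
```

>>> send_rows --pt "0 0 0 0 0 0" --pt "0 0 0 0 0 0" --pt "0 0 0 0 0 0"

```text
time_s: 30.6
tcp_pos: [0.4456, 0.188, 0.1006]
tcp_rot: [3.126, 0.302, -0.001]
wrist_force: [-0.0, -0.3, -3.0]
finger_gap: 0.0363
finger_force: 60.7
```

```bash
python3 plan.py 0.445 0.190 0.0149 11.3
```

```text
t 30.6 p [0.4456 0.188  0.1006] psi 11.0 tilt 0.1 q7 -1.98 gap 3.63 F 60.7
turn -0.3 rows>= 1 | shift cm [-0.01 -0.22  8.57] | norm rows>= 3.0
```

>>> send_rows --pt "0 -0.1 1 0 0 0" --pt "0 0 1.8 0 0 0" --pt "0 0 2 0 0 0" --pt "0 0 1.6 0 0 0" --pt "0 0 0.9 0 0 0" --pt "0 0 0.5 0 0 0" --pt "0 0 0 0 0 0" --pt "0 0 0 0 0 0"

```text
time_s: 31.27
tcp_pos: [0.4458, 0.1908, 0.023]
tcp_rot: [3.127, 0.303, 0.0]
wrist_force: [-0.8, 0.1, -2.0]
finger_gap: 0.0368
finger_force: 60.7
```

>>> send_rows --pt "0 0 0.2 0 0 0" --pt "0 0 0.2 0 0 0" --pt "0 0 0.1 0 0 0" --pt "0 0 0 0 0 0" --pt "0 0 0 0 0 0"

```text
time_s: 31.68
tcp_pos: [0.4456, 0.1911, 0.018]
tcp_rot: [-3.127, -0.304, -0.0]
wrist_force: [-0.1, -1.3, -2.4]
finger_gap: 0.0369
finger_force: 60.7
```

>>> send_rows --pt "0 0 0.1 0 0 0" --pt "0 0 0.1 0 0 0" --pt "0 0 0.1 0 0 0" --pt "0 0 0 0 0 0" --pt "0 0 0 0 0 0"

```text
time_s: 32.1
tcp_pos: [0.4455, 0.191, 0.0149]
tcp_rot: [3.127, 0.304, 0.0]
wrist_force: [-0.4, 0.1, 1.8]
finger_gap: 0.037
finger_force: 61.0
```

>>> send_rows --pt "0 0 0 0 0 0" --pt "0 0 0 0 0 0" --pt "0 0 0 0 0 0" --pt "0 0 0 0 0 0" --pt "0 0 0 0 0 0" --hand 5.2

```text
time_s: 32.52
tcp_pos: [0.4456, 0.191, 0.0148]
tcp_rot: [-3.127, -0.304, -0.0]
wrist_force: [-0.2, 0.6, -0.6]
finger_gap: 0.0521
finger_force: 0.0
```

>>> send_rows --pt "0 0 -1 0 0 0" --pt "0 0 -2 0 0 0" --pt "0 0 -3 0 0 0" --pt "0 0 -3 0 0 0" --pt "0 0 0 0 0 0" --pt "0 0 0 0 0 0" --pt "0 0 0 0 0 0" --hand 6

```text
time_s: 33.1
tcp_pos: [0.4453, 0.1908, 0.105]
tcp_rot: [3.127, 0.304, 0.001]
wrist_force: [-0.1, -0.1, -0.0]
finger_gap: 0.0601
finger_force: 0.0
```

```bash
python3 plan.py 0.6725 0.065 0.1 11;python3 look.py .445 .19 .05 .028
```

```text
t 33.1 p [0.4453 0.1908 0.105 ] psi 11.1 tilt 0.0 q7 -1.99 gap 6.01 F 0.0
turn 0.1 rows>= 1 | shift cm [19.9  16.68  0.51] | norm rows>= 7.0
top 60 zmax 0.048 [434.3 181.9] [21.1 27.4] 14.5
scene 277 zmax 0.048 [442.4 191.9] [50.7 37.6] 9.7
```

>>> send_rows --pt "1 0.8 0 0 0 0" --pt "2 1.7 0 0 0 0" --pt "2.7 2.3 0 0 0 0" --pt "2.7 2.3 0 0 0 0" --pt "2.7 2.3 0 0 0 0" --pt "2.7 2.3 0 0 0 0" --pt "2.7 2.3 0 0 0 0" --pt "2 1.6 0 0 0 0"

```text
time_s: 33.87
tcp_pos: [0.6597, 0.0696, 0.1035]
tcp_rot: [3.126, 0.3, -0.001]
wrist_force: [0.2, -0.6, -0.4]
finger_gap: 0.0598
finger_force: 0.0
```

>>> send_rows --pt "1.4 1.1 0 0 0 0" --pt "0 0 0 0 0 0" --pt "0 0 0 0 0 0" --pt "0 0 0 0 0 0"

```text
time_s: 34.2
tcp_pos: [0.6719, 0.0656, 0.1036]
tcp_rot: [-3.127, -0.305, 0.004]
wrist_force: [-0.2, 0.4, -0.9]
finger_gap: 0.0602
finger_force: 0.0
```

```bash
python3 plan.py 0.6725 0.065 0.012 11
```

```text
t 34.2 p [0.6719 0.0656 0.1036] psi 11.1 tilt 0.1 q7 -1.62 gap 6.02 F 0.0
turn 0.1 rows>= 1 | shift cm [0.06 0.07 9.16] | norm rows>= 3.0
```

>>> send_rows --pt "0 0 0.6 0 0 0" --pt "0 0 2 0 0 0" --pt "0 0 2.5 0 0 0" --pt "0 0 2.2 0 0 0" --pt "0 0 1.2 0 0 0" --pt "0 0 0.6 0 0 0" --pt "0 0 0 0 0 0" --pt "0 0 0 0 0 0"

```text
time_s: 34.87
tcp_pos: [0.6733, 0.0658, 0.0144]
tcp_rot: [-3.127, -0.305, -0.001]
wrist_force: [-0.1, -0.3, 0.6]
finger_gap: 0.0599
finger_force: 0.0
```

>>> send_rows --pt "0 0 0 0 0 0" --pt "0 0 0 0 0 0" --pt "0 0 0 0 0 0" --pt "0 0 0 0 0 0" --pt "0 0 0 0 0 0" --pt "0 0 0 0 0 0" --hand 2.5 --force 40

```text
time_s: 35.37
tcp_pos: [0.6741, 0.0657, 0.0154]
tcp_rot: [-3.127, -0.304, -0.004]
wrist_force: [-0.7, -0.2, 6.9]
finger_gap: 0.034
finger_force: 40.4
```

>>> send_rows --pt "0 0 -1 0 0 0" --pt "0 0 -2 0 0 0" --pt "0 0 -3 0 0 0" --pt "0 0 -3 0 0 0" --pt "0 0 0 0 0 0" --pt "0 0 0 0 0 0"

```text
time_s: 35.87
tcp_pos: [0.6745, 0.0656, 0.1068]
tcp_rot: [-3.127, -0.304, -0.008]
wrist_force: [-0.8, 0.4, -1.0]
finger_gap: 0.0338
finger_force: 39.8
```

```bash
python3 plan.py 0.426 0.286 0.1 11.1
```

```text
t 35.9 p [0.6745 0.0656 0.1068] psi 11.1 tilt 0.3 q7 -1.62 gap 3.38 F 39.8
turn -0.0 rows>= 1 | shift cm [-20.14 -26.41   0.57] | norm rows>= 9.0
```

>>> send_rows --pt "-0.8 -1 0 0 0 0" --pt "-1.6 -2.1 0 0 0 0" --pt "-2.1 -2.8 0 0 0 0" --pt "-2.1 -2.8 0 0 0 0" --pt "-2.1 -2.8 0 0 0 0" --pt "-2.1 -2.8 0 0 0 0" --pt "-2.1 -2.8 0 0 0 0" --pt "-2.1 -2.8 0 0 0 0"

```text
time_s: 36.53
tcp_pos: [0.4839, 0.2324, 0.1025]
tcp_rot: [3.126, 0.305, -0.005]
wrist_force: [0.7, 0.5, -0.4]
finger_gap: 0.0337
finger_force: 39.8
```

>>> send_rows --pt "-2.1 -2.7 0 0 0 0" --pt "-1.8 -2.3 0 0 0 0" --pt "-1.1 -1.4 0 0 0 0" --pt "0 0 0 0 0 0" --pt "0 0 0 0 0 0" --pt "0 0 0 0 0 0"

```text
time_s: 37.03
tcp_pos: [0.4255, 0.2841, 0.1031]
tcp_rot: [3.126, 0.304, -0.002]
wrist_force: [-0.3, -0.3, -0.1]
finger_gap: 0.0335
finger_force: 39.9
```

```bash
python3 plan.py 0.426 0.286 0.0185 11.1
```

```text
t 37.0 p [0.4255 0.2841 0.1031] psi 11.1 tilt 0.1 q7 -2.17 gap 3.35 F 39.9
turn -0.0 rows>= 1 | shift cm [ 0.1  -0.19  8.46] | norm rows>= 3.0
```

>>> send_rows --pt "0 -0.1 1 0 0 0" --pt "0 0 1.8 0 0 0" --pt "0 0 2 0 0 0" --pt "0 0 1.5 0 0 0" --pt "0 0 0.9 0 0 0" --pt "0 0 0.5 0 0 0" --pt "0 0 0 0 0 0" --pt "0 0 0 0 0 0"

```text
time_s: 37.7
tcp_pos: [0.4262, 0.2858, 0.0268]
tcp_rot: [3.127, 0.303, 0.0]
wrist_force: [-0.6, -0.1, -1.0]
finger_gap: 0.0338
finger_force: 39.9
```

>>> send_rows --pt "0 0 0.2 0 0 0" --pt "0 0 0.2 0 0 0" --pt "0 0 0.1 0 0 0" --pt "0 0 0 0 0 0" --pt "0 0 0 0 0 0"

```text
time_s: 38.12
tcp_pos: [0.4259, 0.2861, 0.022]
tcp_rot: [-3.127, -0.304, -0.0]
wrist_force: [-0.3, 0.5, -0.1]
finger_gap: 0.0338
finger_force: 39.9
```

>>> send_rows --pt "0 0 0.1 0 0 0" --pt "0 0 0.1 0 0 0" --pt "0 0 0.1 0 0 0" --pt "0 0 0.05 0 0 0" --pt "0 0 0 0 0 0" --pt "0 0 0 0 0 0"

```text
time_s: 38.62
tcp_pos: [0.4258, 0.286, 0.0184]
tcp_rot: [3.127, 0.304, 0.0]
wrist_force: [-0.9, -0.4, 2.1]
finger_gap: 0.0336
finger_force: 40.2
```

>>> send_rows --pt "0 0 0 0 0 0" --pt "0 0 0 0 0 0" --pt "0 0 0 0 0 0" --pt "0 0 0 0 0 0" --pt "0 0 0 0 0 0" --hand 5

```text
time_s: 39.03
tcp_pos: [0.4258, 0.286, 0.0182]
tcp_rot: [3.127, 0.304, -0.0]
wrist_force: [1.0, 0.3, -0.5]
finger_gap: 0.0499
finger_force: 0.0
```

>>> send_rows --pt "0 0 -1 0 0 0" --pt "0 0 -2 0 0 0" --pt "0 0 -3 0 0 0" --pt "0 0 -3 0 0 0" --pt "0 0 -3 0 0 0" --pt "0 0 -3 0 0 0" --pt "0 0 0 0 0 0" --pt "0 0 0 0 0 0"

```text
time_s: 39.7
tcp_pos: [0.4268, 0.2868, 0.1707]
tcp_rot: [-3.124, -0.304, -0.006]
wrist_force: [-0.6, -0.6, -0.6]
finger_gap: 0.0499
finger_force: 0.0
```

```bash
for a in ".426 .286 .04" ".445 .19 .045" ".44 -.33 .05" ".431 -.233 .045" ".656 .216 .03";do echo $a; python3 look.py $a .02; done; python3 -c "
from h import *
im,d,W=cloud('scene');cv2.imwrite('pics/e1.png',cv2.resize(im[100:350,160:510,::-1],(800,571),interpolation=2))"
```

```text
.426 .286 .04
top 96 zmax 0.051 [423.8 282.1] [28.2 34.4] 27.7
scene 240 zmax 0.051 [424.4 286.8] [34.  33.4] 22.2
.445 .19 .045
top 166 zmax 0.05 [446.  189.1] [47.4 38.1] 12.4
scene 296 zmax 0.048 [443.6 192.1] [48.8 37.3] 10.1
.44 -.33 .05
top 19 zmax 0.049 [ 466.2 -329.2] [ 4.7 29.7] 5.5
top 20 zmax 0.05 [ 410.2 -334.6] [ 3.5 28.8] 0.5
scene 76 zmax 0.05 [ 409.7 -332.8] [ 8.1 30.7] 9.1
scene 69 zmax 0.045 [ 464.1 -327.1] [ 8.2 31.8] 11.3
.431 -.233 .045
top 176 zmax 0.045 [ 430.6 -234.8] [49.9 40.3] 6.8
scene 305 zmax 0.045 [ 428.3 -231.9] [52.  40.9] 6.1
.656 .216 .03
top 37 zmax 0.034 [655.5 213.4] [17.2 19.6] 65.9
scene 88 zmax 0.032 [654.3 217.7] [19.4 20.2] 40.3
```

View pics/e1.png

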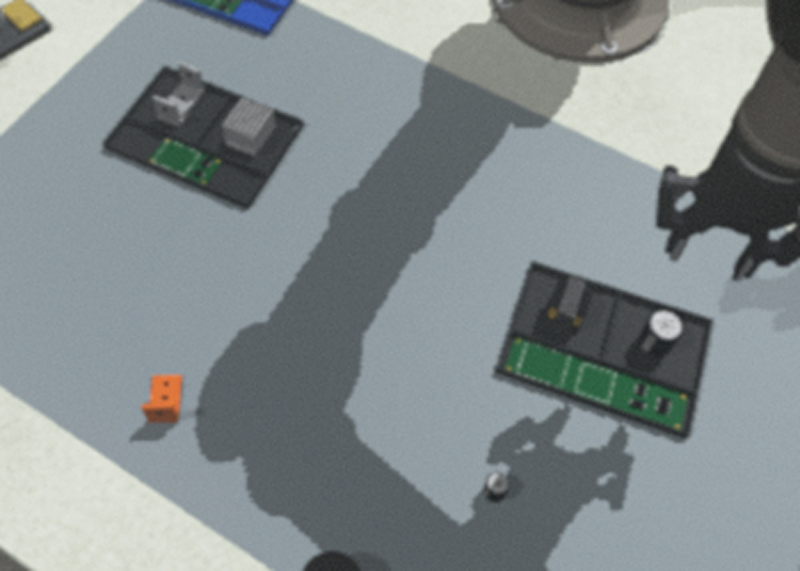

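The picture shows everything where it belongs:
- **Short tray:** bracket pile at (180,95) with its legs at opposite ends, and the heat sink at (248,125).
- **Long tray:** transformer at (567,300) and large cap at (662,335).
- **Small cap:** unmoved at (497,484).

The gripper is clear of everything, so I'm handing in.

```bash
python3 -c "
from bench import sign_off; print(sign_off())"
```

```text
the job is handed in; nothing more can be done
None
```

Both kits are made up and handed in: transformer and large capacitor in the long-board tray, heat sink and bracket pile (legs about 56 mm apart) in the short-board tray, small capacitor left in place; the sign-off gave no verdict.

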